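# Load the welding carrier in reverse order

### The arm

A 6-joint arm with a two-finger parallel gripper is mounted at the origin on the work surface. World frame = base frame: x ahead of the robot, y to its left, z up, the work surface at z = 0. Lengths are in mm, angles in rad, forces in N, time in s.
With the tool pointing down it reaches from about 275 to 750 mm from the base axis. Payload 10.2 kg.
Tool frame: the origin (TCP) lies at the very end of the fingers, on their centre line; the grasp point (between the pads) lies ctrl.grip_depth behind it (ctrl.grip_depth is the distance from the TCP to the grasp point, in mm); z points along the fingers, y is the direction in which the jaws open and shut (so a half turn about z gives the same grasp; the last joint's range is limited). The gripper opens to 85 mm and grips with 20 to 120 N. Pads are 22 mm wide; open, the fingers measure 114 mm over their backs; the gripper's body (76 mm by 85 mm) begins 54 mm behind the grasp point. The pads swing forward as they close: fully open they stand 13 mm farther back than shut.
Start: joints at [-1.455, 0.313, 1.498, -0, 1.331, -0.223], TCP at [174.474, -495.167, 231.294] pointing down, gripper open.
Joint ranges: [-2.94, 2.94], [-0.97, 2.17], [0.19, 2.56], [-1.23, 4.37], [0.02, 3.11], [-2.88, 2.88]. Speed limits (rad/s): [2.39, 2.39, 3.01, 3.14, 3.14, 3.14].

### API

Orientations are given as a unit quaternion [w, x, y, z].
In Python, from rig import telemetry, eyes, ctrl, nets gives the robot as it stands. The module is installed in compiled form; this text tells all that it offers.
- The arm moves only by the tool drive_tool, never from a script. Its argument "series" is text: rows parted by semicolons, each of 7 numbers parted by spaces: the shift along the tool's x, y, z normalised to -1 to 1, where 1 is 0.12 m, then the turn, a rotation vector about the tool's x, y, z normalised to -1 to 1, where 1 is 0.5 rad, then the opening, from 0 (shut) to 1 (fully open). In form: tx ty tz wx wy wz hand; .... A call has 1 to 20 rows; each row is the pose to reach, as a shift and turn from the pose measured when the call began, along the tool's axes at that moment; what a row does not reach only later rows make up. A row lasts 1/10 s, in which the tool goes at most 50 mm and 8.59 degrees, less where a joint would pass 70% of its speed; a pose out of reach is approached as far as the arm can. A call with a number of a shift or a turn outside -1 to 1 is refused whole. A call with a gripper value outside its range is refused whole. The fingers move at their own pace and stop on an object; "newtons" is the grip in N (left out, the last holds). Time passes only in rows, so rows that repeat a pose let the fingers close. It gives the time, the measured TCP pose, the force and the opening at its end, in the units of the state.
- telemetry.sense(): the state, without advancing time (a new reading comes with each control period).
- eyes.capture(name): name is "scene" or "top"; returns a dict with "frame" (420x560x3 uint8, red, green, blue), "fx", "fy", "cx", "cy" (pixels), "view" (4x4, takes a point from world to camera coordinates). Camera axes: x right, y up, looking along -z (the intrinsics and any distortion apply to the point x, -y, -z); pixel columns grow to the right and rows downward; lengths in mm; the calibration is good to about 2 mm. A picture is of the moment at which its call begins. There is no depth.
- ctrl.finish_job(): hands the job in, once; it reports no verdict.
Trained networks look in a picture, given as the dict that the camera call returned (one of the last four; its "shot" number tells which), for a name from the list of things; names that differ only in an ending like _2 or _b are one class to them, and where a whole thing is asked for, a point or a joint stands for the part that bears it (a point fixed in the world has none). Each returns a list of dicts, best first, with "confidence" (0 to 1); they miss things now and then, are a little off and sometimes report something else, mostly with a low value. They report only what shows in the picture. A call takes as long as a camera call. They do not tell look-alikes from the thing itself.
- nets.spot_in(name, picture): "rect" ([left, top, right, bottom] in pixels, round what is visible of it).
The state is a dict: "time_s": time; "joints": joint angles; "dq": joint speeds; "tau": joint torques, N m; "eef_pos": TCP position; "ee_rot": TCP orientation; "force": force on the tool from outside, world axes, zero at the start; "wrist_torque": the same for the moment, N m; "grip_width": opening from 0.0 (shut) to 1.0 (fully open).
Only numpy, scipy, OpenCV 4.12 (cv2) and the standard library are available. Lean on these libraries where they do the work, as an engineer would, in place of code of your own. Each camera call takes 0.05 s, during which the arm holds its last target. There are 200 camera calls.

### The job

The four steel fittings on the pads of the grey fit-up stand are to be welded starting from the other end, so move them into the four pockets of the dark welding carrier in reverse order: the fitting nearest the stand's end plate goes into the pocket farthest from the carrier's end plate, the second nearest into the second farthest, and so on. Stand each one upright on its pocket's floor, one to a pocket, without knocking any over, and leave the brass nut and the wooden offcut on the ledges where they lie.

Things in the scene. Friction and masses are not known exactly. Their poses are not given: they have to be found in the camera images.
- tube: round steel tube standing upright: 42 mm outside, 34 mm inside diameter, 70 mm tall. About 0.15 to 0.4 kg. Origin: centre of the underside, z up.
- box: square hollow steel section standing upright: 40 x 40 mm, walls 3 mm, 58 mm tall; x and y are square to its faces. About 0.15 to 0.4 kg. Origin: centre of the underside, z up.
- hex: hexagonal steel coupling standing upright: 36 mm across flats, 52 mm tall, with a bore; one pair of flats faces +x and -x, the others every 60 degrees. About 0.15 to 0.4 kg. Origin: centre of the underside, z up.
- flange: flanged steel bush standing upright on its flange: flange 50 mm diameter and 8 mm thick, above it a plain barrel 28 mm in diameter up to 66 mm. About 0.15 to 0.4 kg. Origin: centre of the underside, z up.
- pad_tube: the plywood pad, 62 x 62 x 8 mm, on the stand under the tube at the start; it is fixed and stays there, marking the tube's old place in the row. Identical to the other pads. Origin: centre of its underside (the tube stands 8 mm above it).
- pad_box: the plywood pad, 62 x 62 x 8 mm, on the stand under the box at the start; it is fixed and stays there, marking the box's old place in the row. Identical to the other pads. Origin: centre of its underside (the box stands 8 mm above it).
- pad_hex: the plywood pad, 62 x 62 x 8 mm, on the stand under the hex at the start; it is fixed and stays there, marking the hex's old place in the row. Identical to the other pads. Origin: centre of its underside (the hex stands 8 mm above it).
- pad_flange: the plywood pad, 62 x 62 x 8 mm, on the stand under the flange at the start; it is fixed and stays there, marking the flange's old place in the row. Identical to the other pads. Origin: centre of its underside (the flange stands 8 mm above it).
- stand: fixed fit-up stand, light grey flat top 310 mm long. Origin on the table under the middle of the row; pad centres at x = 0, y = +108, +36, -36, -108 mm; the top is 30 mm above the table, pad tops 38 mm. At its +y end: an end plate 70 mm wide, topped by a round bar, 53 mm above the top. A ledge to 93 mm at +x carries a brass nut.
- carrier: fixed dark steel tray with four pockets. Origin on the table under the middle of the row; pocket centres at x = 0, y = +108, +36, -36, -108 mm; floors 20 mm above the table; each pocket 68 x 68 mm inside, bright walls 4 mm thick, 15 mm high. At its +y end: an end plate 70 mm wide, topped by a round bar, 53 mm above the floors. A ledge to 93 mm at +x carries a wooden offcut.
- nut: bystander: loose brass nut, 30 mm across flats, 16 mm high, on the stand's ledge. Origin: centre of underside.
- offcut: bystander: loose wooden offcut, 24 x 55 x 12 mm, on the carrier's ledge. Origin: centre of underside.
There are look-alikes about, which are no part of the job. Leave any blue look-alike of the flange alone.

How it is judged:
By the outcome, as a careful person would: the job done as asked, in the order asked, and still so for the second after the job is handed in, with the robot touching nothing.
It also fails if it takes over 93 s, if anything falls off the work surface, if the arm or the gripper's body presses on something with over 40 N, if the wrist force passes 120 N, or if a joint passes its speed limit or range.

## Working session

There is one attempt and no reset: what is moved stays moved. The work goes in short steps, Python scripts to look and compute and a tool call to move; the robot and the scene stay as the last step left them, time stands still between calls to the robot, and variables do not carry over. Pictures are saved under pics/ and viewed, about 12 in all and at most 16, crops included, and the job is handed in when it is done.

Besides the shell and the picture viewer there is one more tool, called as name(argument=value, ...) on one line, values as JSON. drive_tool: Moves the arm, as the interface text tells. Scaled input: -1 to 1 covers 0.12 m each way for a shift and 0.5 rad each way for a turn. Its arguments: {"type":"object","properties":{"series":{"type":"string"},"newtons":{"type":"number"}},"required":["series"]}

```bash
mkdir -p pics
cat > h.py <<'E'
import numpy as np,cv2
from rig import telemetry,eyes,ctrl,nets
def save(p,n,crop=None,s=1):
    f=p["frame"][:,:,::-1]
    if crop: l,t,r,b=crop; f=f[t:b,l:r]
    cv2.imwrite("pics/"+n,cv2.resize(f,None,fx=s,fy=s,interpolation=cv2.INTER_CUBIC))
def proj(p,P):
    P=np.atleast_2d(P).astype(float);V=np.array(p["view"])
    c=P@V[:3,:3].T+V[:3,3]
    return np.c_[p["cx"]+p["fx"]*c[:,0]/-c[:,2],p["cy"]+p["fy"]*-c[:,1]/-c[:,2]]
def back(p,uv,z):
    V=np.array(p["view"]);R=V[:3,:3];o=-R.T@V[:3,3]
    d=R.T@np.array([(uv[0]-p["cx"])/p["fx"],-(uv[1]-p["cy"])/p["fy"],-1])
    return o+d*(z-o[2])/d[2]
E
python3 - <<'E'
from h import *
for n in("scene","top"):
    p=eyes.capture(n);save(p,n+"0.png",s=1.4)
    print(n,[k for k in p],p["fx"],p["fy"],p["cx"],p["cy"]);print(np.round(p["view"],3).tolist())
    for o in("tube","box","hex","flange","stand","carrier","nut","offcut","pad_tube"):
        print(o,[(np.round(d["rect"]).tolist(),round(d["confidence"],2)) for d in nets.spot_in(o,p)])
print(ctrl.grip_depth,telemetry.sense())
E
```

```text
scene ['frame', 'fx', 'fy', 'cx', 'cy', 'view', 'shot'] 419.46857107926866 419.46857107926866 272.18962371869407 205.8363902871264
[[0.274, 0.962, 0.012, -160.552], [-0.612, 0.165, 0.774, 274.339], [0.742, -0.22, 0.634, -1201.232], [0.0, 0.0, 0.0, 1.0]]
tube [([379.0, 168.0, 409.0, 208.0], 0.74)]
box [([342.0, 177.0, 375.0, 218.0], 0.56)]
hex [([416.0, 177.0, 444.0, 210.0], 0.65)]
flange [([276.0, 169.0, 299.0, 206.0], 0.67), ([327.0, 162.0, 344.0, 192.0], 0.65), ([199.0, 232.0, 234.0, 257.0], 0.59)]
stand [([290.0, 168.0, 468.0, 260.0], 0.78), ([340.0, 174.0, 376.0, 220.0], 0.24)]
carrier [([53.0, 178.0, 248.0, 321.0], 0.94)]
nut []
offcut [([197.0, 234.0, 231.0, 255.0], 0.63)]
pad_tube [([375.0, 194.0, 413.0, 220.0], 0.78)]
top ['frame', 'fx', 'fy', 'cx', 'cy', 'view', 'shot'] 535.0370643852435 535.0370643852435 285.19714121925136 213.14740584568656
[[-0.024, -1.0, -0.002, 29.47], [0.993, -0.024, 0.118, -557.466], [-0.118, 0.001, 0.993, -1253.667], [0.0, 0.0, 0.0, 1.0]]
tube [([174.0, 206.0, 198.0, 227.0], 0.5)]
box [([207.0, 205.0, 226.0, 226.0], 0.52)]
hex [([146.0, 200.0, 167.0,
[... 399 characters left out ...]
.88)]
18.700000000000003 {'time_s': 1.0, 'joints': array([-1.45542786e+00,  3.12893354e-01,  1.49770480e+00, -1.36031323e-05,
        1.33104288e+00, -2.23385407e-01]), 'dq': array([ 0.00180738,  0.00050781,  0.0013244 ,  0.00034731, -0.00029382,
        0.00078982]), 'tau': array([-6.23457963e-04, -4.12165868e+01, -2.59899938e+01, -1.16830988e-04,
        4.97397905e-04,  7.53035522e-06]), 'eef_pos': array([ 174.45541492, -495.15891453,  231.29577009]), 'ee_rot': array([-2.45131801e-05,  9.85689715e-01,  1.68569825e-01, -5.29141842e-06]), 'force': array([-0.27879865, -0.81767536, -0.6467821 ]), 'wrist_torque': array([-0.01170701, -0.0229958 ,  0.02814489]), 'grip_width': 0.9964709568441895}
```

View pics/scene0.png

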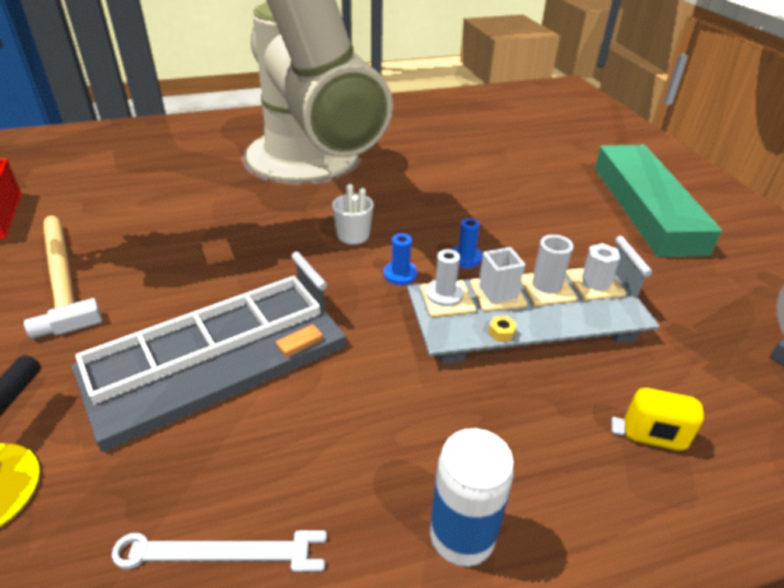

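View pics/top0.png

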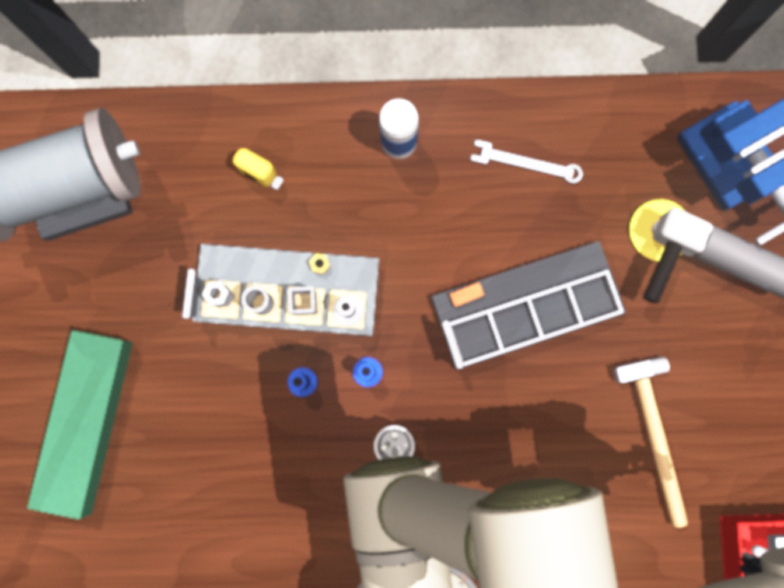

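```bash
cat > m.py <<'E'
from h import *
p=eyes.capture("top");f=p["frame"];hsv=cv2.cvtColor(f,cv2.COLOR_RGB2HSV)
def rect(mask,win,z,L,W,name):
    m=np.zeros_like(mask);l,t,r,b=win;m[t:b,l:r]=mask[t:b,l:r]
    n,lab,st,_=cv2.connectedComponentsWithStats(m)
    m=np.isin(lab,[i for i in range(1,n) if st[i,4]>25])
    pts=np.array([back(p,(c,r_),z)[:2] for r_,c in np.argwhere(m)],np.float32)
    (cx,cy),(w,h),a=cv2.minAreaRect(pts);
    bx=cv2.boxPoints(((cx,cy),(w,h),a));e=max([bx[1]-bx[0],bx[2]-bx[1]],key=np.linalg.norm)
    if e[1]<0:e=-e
    yaw=np.arctan2(-e[0],e[1]); print(name,"n",len(pts),"c",cx,cy,"size",w,h,"want",L,W,"yaw",yaw)
    return np.array([cx,cy,yaw])
H,S,V=[hsv[:,:,i].astype(int) for i in range(3)]
car=rect(((S<40)&(V>150)).astype(np.uint8),(308,170,452,270),35,292,76,"carrier")
sta=rect(((H>10)&(H<25)&(S>45)&(V>150)).astype(np.uint8),(138,195,268,240),38,278,62,"stand")
def T(q,P):
    c,s=np.cos(q[2]),np.sin(q[2]);P=np.array(P,float);return np.c_[q[0]+c*P[:,0]-s*P[:,1],q[1]+s*P[:,0]+c*P[:,1],P[:,2]]
np.save("poses.npy",[car,sta])
im=cv2.resize(f[:,:,::-1],None,fx=5,fy=5,interpolation=cv2.INTER_CUBIC)
def poly(q,P,col):
    u=(proj(p,T(q,P))+.5)*5;cv2.polylines(im,[u.astype(int)],True,col,1)
for y in(108,36,-36,-108):
    for q,z,h,col in((car,35,34,(0,255,0)),(sta,38,31,(0,0,255))):
        poly(q,[(-h,y-h,z),(h,y-h,z),(h,y+h,z),(-h,y+h,z)],col)
for q,z in((car,20),(sta,30)): poly(q,[(-35,-155,z),(93,-155,z),(93,155,z),(-35,155,z)],(255,255,0)); print(T(q,[(0,y,z) for y in(108,36,-36,-108)]).round(1).tolist())
a=im[170*5:245*5,130*5:275*5];b=im[170*5:270*5,303*5:450*5]
cv2.imwrite("pics/a1.png",a);cv2.imwrite("pics/b1.png",b)
E
python3 m.py
```

```text
carrier n 1845 c 470.22418212890625 -226.0382537841797 size 188.5729522705078 305.8166809082031 want 292 76 yaw 0.28182036
stand n 403 c 562.5621337890625 214.8382568359375 size 185.51742553710938 42.989688873291016 want 278 62 yaw -0.1189021
[[440.2, -122.3, 20.0], [460.2, -191.5, 20.0], [480.2, -260.6, 20.0], [500.3, -329.8, 20.0]]
[[575.4, 322.1, 30.0], [566.8, 250.6, 30.0], [558.3, 179.1, 30.0], [549.8, 107.6, 30.0]]
```

View pics/a1.png

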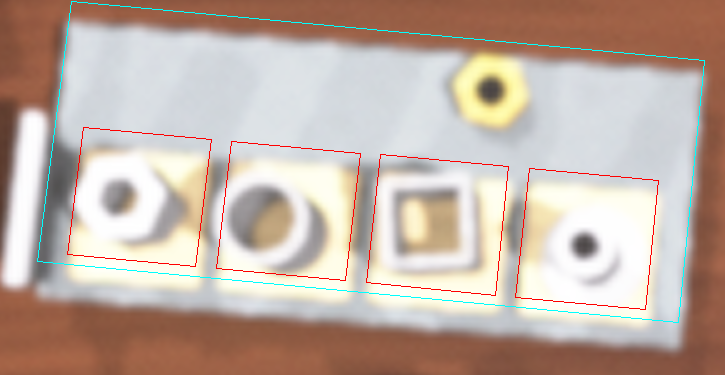

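View pics/b1.png

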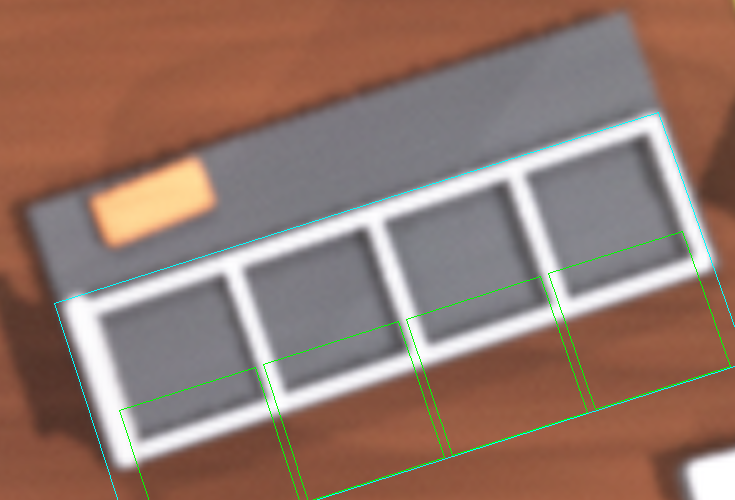

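```bash
cat > fit.py <<'E'
from h import *
from scipy.optimize import least_squares
def T(q,P):
    c,s=np.cos(q[2]),np.sin(q[2]);P=np.array(P,float);return np.c_[q[0]+c*P[:,0]-s*P[:,1],q[1]+s*P[:,0]+c*P[:,1],P[:,2]]
p=eyes.capture("top")
def fit(q0,C,off,n):
    C=np.array(C,float);uv=C[:,:2]/5-.4+off;XYZ=C[:,2:]
    r=least_squares(lambda q:(proj(p,T(q,XYZ))-uv).ravel(),q0)
    print(n,r.x.round(4),r.fun.reshape(-1,2).round(2).tolist());return r.x
car=fit([470,-226,.28],[(658,113,38,-146,35),(714,268,-38,-146,35),(518,178,36,-72,35),(563,312,-36,-72,35),(376,222,36,0,35),(420,352,-36,0,35),(234,267,36,72,35),(275,398,-36,72,35)],(303,170),"car")
sta=fit([552,214,-.1],[(70,278,-31,139,38),(652,318,-31,-139,38),(206,291,-31,72,38),(356,302,-31,0,38),(506,312,-31,-72,38),(660,185,31,-139,38),(703,73,93,-155,30),(70,20,93,155,30)],(130,170),"sta")
np.save("poses.npy",[car,sta])
for q,z in((car,20),(sta,38)): print(T(q,[(0,y,z) for y in(108,36,-36,-108)]).round(1).tolist())
s=eyes.capture("scene");k=3;im=cv2.resize(s["frame"][:,:,::-1],None,fx=k,fy=k,interpolation=cv2.INTER_CUBIC)
def poly(q,P,col):
    u=(proj(s,T(q,P))+.5)*k;cv2.polylines(im,[u.round().astype(int)],True,col,1)
for y in(108,36,-36,-108):
    for q,z,h,col in((car,35,34,(0,200,0)),(sta,38,31,(0,0,255))):
        poly(q,[(-h,y-h,z),(h,y-h,z),(h,y+h,z),(-h,y+h,z)],col)
a=np.arange(0,2*np.pi,.2)
for y,r,z in((108,19,90),(36,21,108),(-36,23,96),(-108,14,104),(-108,25,46)): poly(sta,np.c_[r*np.cos(a),y+r*np.sin(a),0*a+z],(255,0,255))
A=im[155*k:265*k,280*k:475*k];B=im[175*k:320*k,50*k:255*k]
cv2.imwrite("pics/a2.png",A);cv2.imwrite("pics/b2.png",B)
E
python3 fit.py
```

```text
car [ 5.188591e+02 -2.154003e+02  2.874000e-01] [[0.11, 1.27], [-0.35, 0.14], [-0.6, -1.6], [0.41, 0.01], [-0.51, -1.28], [0.53, 1.24], [-0.54, -1.12], [0.94, 1.32]]
sta [ 5.54232e+02  2.13959e+02 -9.83000e-02] [[-0.18, -0.11], [-0.66, 0.44], [0.51, -0.65], [0.51, -0.64], [0.55, -0.42], [-0.2, 1.33], [-0.06, -0.64], [-0.49, 0.71]]
[[488.2, -111.8, 20.0], [508.7, -180.9, 20.0], [529.1, -249.9, 20.0], [549.5, -319.0, 20.0]]
[[564.8, 321.4, 38.0], [557.8, 249.8, 38.0], [550.7, 178.1, 38.0], [543.6, 106.5, 38.0]]
```

View pics/a2.png

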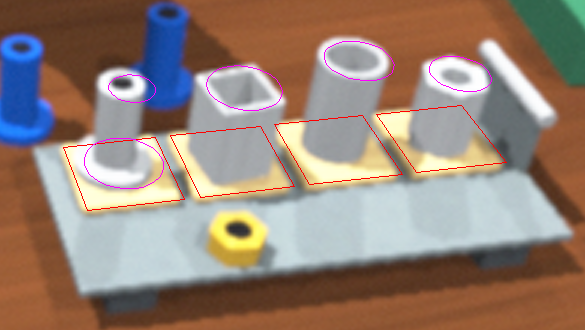

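View pics/b2.png

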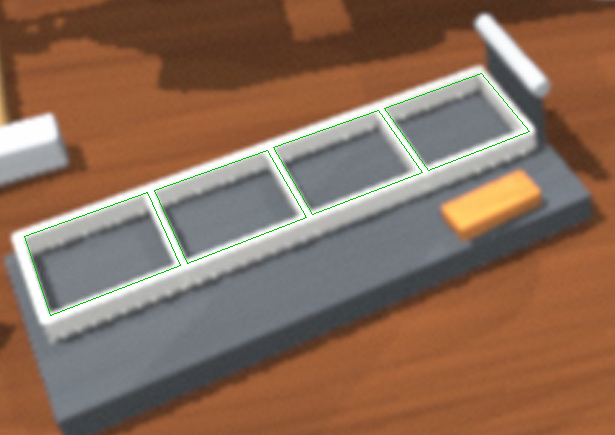

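```bash
cat > loc.py <<'E'
from h import *
from scipy.optimize import least_squares
t=eyes.capture("top");s=eyes.capture("scene")
C={"hex":(122,197,456,74,90),"tube":(263,217,353,60,108),"box":(427,223,245,88,96),"flange":(584,245,122,83,104)}
for n,(a,b,c,d,z) in C.items():
    u=np.array([a/5-.4+130,b/5-.4+170]);v=np.array([c/3-.33+280,d/3-.33+155])
    A=back(t,u,z);B=back(s,v,z)
    r=least_squares(lambda X:np.r_[proj(t,X)[0]-u,proj(s,X)[0]-v],np.r_[A[:2],z])
    print(n,A[:2].round(1),B[:2].round(1),"3d",r.x.round(1))
E
python3 loc.py
```

```text
hex [568.3 317.4] [565.7 318.6] 3d [567.9 316.8  91.9]
tube [555.2 249.1] [557.2 246.7] 3d [555.1 248.8 106.2]
box [552.1 176.4] [552.1 178.5] 3d [552.5 177.4  96.4]
flange [539.3 104.2] [537.9 102.8] 3d [538.9 103.1 104.6]
```

drive_tool(series="0 0 -0.1 0 0 -0.3 1;0 0 -0.2 0 0 -0.6 1;0 0 -0.2 0 0 -0.9 1;0 0 -0.2 0 0 -1 1;0 0 -0.2 0 0 -1 1", newtons=50)

```text
time_s: 1.75
eef_pos: [174.5, -495.1, 255.3]
ee_rot: [0.0, 0.913, 0.407, -0.0]
force: [0.1, -0.1, -0.3]
grip_width: 0.996
```

drive_tool(series="0.3 0 0 0 0 -0.25 1;0.6 0 0 0 0 -0.5 1;0.9 0 0 0 0 -0.75 1;1 0 0 0 0 -1 1;1 0 0 0 0 -1 1")

```text
time_s: 2.25
eef_pos: [255.6, -404.9, 255.6]
ee_rot: [0.0, 0.784, 0.621, -0.0]
force: [-0.9, -0.5, 0.2]
grip_width: 0.998
```

drive_tool(series="0.3 0.15 0 0 0 -0.2 1;0.6 0.3 0 0 0 -0.4 1;0.9 0.45 0 0 0 -0.464 1;1 0.5 0 0 0 -0.464 1;1 0.5 0 0 0 -0.464 1")

```text
time_s: 2.75
eef_pos: [341.7, -301.5, 255.6]
ee_rot: [0.0, 0.707, 0.707, -0.0]
force: [-0.9, 0.1, 0.3]
grip_width: 1.0
```

drive_tool(series="0.3 0.2 0 0 0 0 1;0.6 0.4 0 0 0 0 1;0.9 0.6 0 0 0 0 1;1 0.7 0 0 0 0 1;1 0.7 0 0 0 0 1")

```text
time_s: 3.25
eef_pos: [426.3, -181.7, 255.4]
ee_rot: [0.0, 0.707, 0.707, -0.0]
force: [-0.3, -1.0, -1.2]
grip_width: 1.0
```

drive_tool(series="0.3 0.2 0 0 0 0 1;0.6 0.4 0 0 0 0 1;0.9 0.6 0 0 0 0 1;1 0.7 0 0 0 0 1;1 0.7 0 0 0 0 1")

```text
time_s: 3.75
eef_pos: [511.0, -62.5, 254.8]
ee_rot: [0.0, 0.708, 0.706, -0.0]
force: [-0.5, -0.4, -0.6]
grip_width: 1.002
```

drive_tool(series="0.3 0 0 0 0 0 1;0.6 0 0 0 0 0 1;0.9 0 0 0 0 0 1;1 0 0 0 0 0 1;1 0 0 0 0 0 1")

```text
time_s: 4.25
eef_pos: [511.2, 56.5, 254.7]
ee_rot: [0.0, 0.708, 0.706, -0.001]
force: [0.3, -0.4, 1.0]
grip_width: 0.998
```

drive_tool(series="0.2 0.1 0.1 0 0 0 1;0.39 0.228 0.3 0 0 0 1;0.39 0.228 0.6 0 0 0 1;0.39 0.228 0.8 0 0 0 1;0.39 0.228 0.8 0 0 0 1;0.39 0.228 0.8 0 0 0 1")

```text
time_s: 4.85
eef_pos: [539.2, 101.4, 159.5]
ee_rot: [0.001, 0.709, 0.705, -0.001]
force: [0.4, 0.0, -0.5]
grip_width: 0.999
```

drive_tool(series="0.016 -0.006 0.2 0 0 0 1;0.016 -0.006 0.4 0 0 0 1;0.016 -0.006 0.6 0 0 0 1;0.016 -0.006 0.78 0 0 0 1;0.016 -0.006 0.78 0 0 0 1;0.016 -0.006 0.78 0 0 0 1;0.016 -0.006 0.78 0 0 0 0.6;0.016 -0.006 0.78 0 0 0 0.45;0.016 -0.006 0.78 0 0 0 0.35;0.016 -0.006 0.78 0 0 0 0.2;0.016 -0.006 0.78 0 0 0 0.2;0.016 -0.006 0.78 0 0 0 0.2;0.016 -0.006 0.78 0 0 0 0.2")

```text
time_s: 6.15
eef_pos: [538.7, 103.1, 66.4]
ee_rot: [0.001, 0.709, 0.705, -0.0]
force: [-2.5, -0.6, 6.3]
grip_width: 0.315
```

drive_tool(series="0 0 -0.1 0 0 0 0.2;0 0 -0.3 0 0 0 0.2;0 0 -0.55 0 0 0 0.2;-0.25 -0.05 -0.8 0 0 0 0.2;-0.5 -0.1 -0.8 0 0 0 0.2;-0.8 -0.2 -0.8 0 0 0 0.2;-1 -0.2 -0.8 0 0 0 0.2;-1 -0.2 -0.8 0 0 0 0.2")

```text
time_s: 6.95
eef_pos: [513.8, -19.0, 163.0]
ee_rot: [0.001, 0.71, 0.704, -0.001]
force: [-0.0, -0.3, -2.8]
grip_width: 0.31
```

drive_tool(series="-0.2 -0.1 0 0 0 0 0.2;-0.5 -0.2 0 0 0 0 0.2;-0.7 -0.22 0 0 0 0 0.2;-0.79 -0.22 0 0 0 0 0.2;-0.79 -0.22 0 0 0 0 0.2;-0.79 -0.22 0 0 0 0 0.2")

```text
time_s: 7.55
eef_pos: [486.8, -112.5, 163.2]
ee_rot: [0.001, 0.71, 0.705, -0.0]
force: [0.5, -0.4, -3.0]
grip_width: 0.313
```

```bash
python3 -c "
from h import *
p=eyes.capture('scene');save(p,'c3.png',(40,60,480,330),1.7)"
```

```text
(no output)
```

View pics/c3.png

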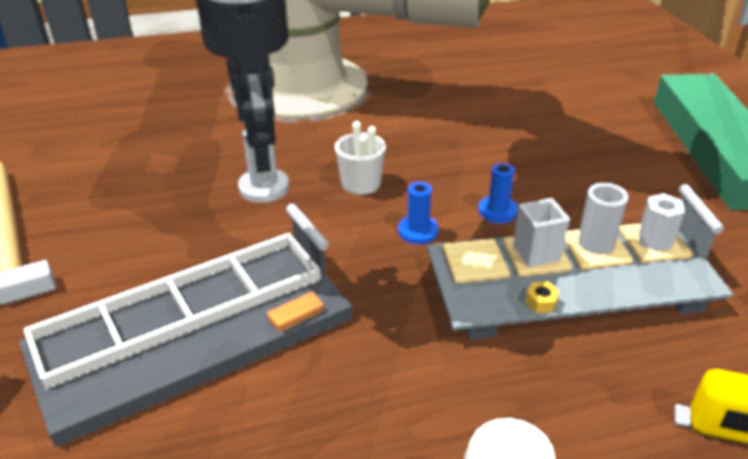

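drive_tool(series="0.006 0.012 0.2 0 0 0 0.2;0.006 0.012 0.45 0 0 0 0.2;0.006 0.012 0.7 0 0 0 0.2;0.006 0.012 0.85 0 0 0 0.2;0.006 0.012 0.9 0 0 0 0.2;0.006 0.012 0.93 0 0 0 0.2;0.006 0.012 0.945 0 0 0 0.2;0.006 0.012 0.95 0 0 0 0.2;0.006 0.012 0.95 0 0 0 0.2")

```text
time_s: 8.5
eef_pos: [488.7, -111.9, 49.8]
ee_rot: [0.001, 0.709, 0.705, -0.0]
force: [-0.4, -0.4, -2.3]
grip_width: 0.315
```

drive_tool(series="0 0 0.006 0 0 0 0.2;0 0 0.01 0 0 0 0.2;0 0 0.01 0 0 0 0.2;0 0 0.01 0 0 0 0.4;0 0 0.01 0 0 0 0.6;0 0 0.01 0 0 0 0.8;0 0 0.01 0 0 0 1;0 0 0.01 0 0 0 1;0 0 0.01 0 0 0 1;0 0 -0.2 0 0 0 1;0 0 -0.5 0 0 0 1;0 0 -0.8 0 0 0 1;0.2 0 -0.95 0 0 0 1;0.5 0.1 -0.95 0 0 0 1;0.8 0.2 -0.95 0 0 0 1;1 0.25 -0.95 0 0 0 1;1 0.25 -0.95 0 0 0 1")

```text
time_s: 10.2
eef_pos: [519.5, 10.5, 163.5]
ee_rot: [0.001, 0.708, 0.706, -0.0]
force: [-0.5, -0.7, 0.3]
grip_width: 0.999
```

drive_tool(series="0.3 0.1 0 0 0 0 1;0.6 0.2 0 0 0 0 1;0.9 0.273 0 0 0 0 1;1 0.273 0 0 0 0 1;1 0.273 0 0 0 0 1;1 0.273 0 0 0 0 1")

```text
time_s: 10.8
eef_pos: [552.5, 129.2, 163.3]
ee_rot: [0.001, 0.708, 0.706, -0.0]
force: [0.2, 0.2, -0.1]
grip_width: 1.002
```

drive_tool(series="0.2 0 0 0 0 0 1;0.39 0 0 0 0 0 1;0.39 0 0.05 0 0 0 1;0.39 0 0.1 0 0 0 1;0.39 0 0.1 0 0 0 1")

```text
time_s: 11.3
eef_pos: [552.3, 174.3, 150.0]
ee_rot: [0.001, 0.709, 0.705, -0.001]
force: [0.2, 0.2, 0.2]
grip_width: 1.002
```

drive_tool(series="0.026 0 0.2 0 0 0 1;0.026 0 0.4 0 0 0 1;0.026 0 0.6 0 0 0 1;0.026 0 0.767 0 0 0 1;0.026 0 0.767 0 0 0 1;0.026 0 0.767 0 0 0 1;0.026 0 0.767 0 0 0 0.75;0.026 0 0.767 0 0 0 0.6;0.026 0 0.767 0 0 0 0.5;0.026 0 0.767 0 0 0 0.4;0.026 0 0.767 0 0 0 0.3;0.026 0 0.767 0 0 0 0.3;0.026 0 0.767 0 0 0 0.3")

```text
time_s: 12.6
eef_pos: [552.7, 177.2, 58.8]
ee_rot: [0.001, 0.709, 0.705, -0.001]
force: [-1.8, -1.3, 5.9]
grip_width: 0.464
```

drive_tool(series="0 0 -0.1 0 0 0 0.3;0 0 -0.3 0 0 0 0.3;0 0 -0.6 0 0 0 0.3;-0.2 0 -0.85 0 0 0 0.3;-0.5 -0.1 -0.85 0 0 0 0.3;-0.8 -0.15 -0.85 0 0 0 0.3;-1 -0.15 -0.85 0 0 0 0.3;-1 -0.15 -0.85 0 0 0 0.3")

```text
time_s: 13.4
eef_pos: [533.9, 55.2, 161.8]
ee_rot: [0.001, 0.71, 0.704, -0.001]
force: [-0.6, 0.8, -1.6]
grip_width: 0.462
```

drive_tool(series="-0.3 -0.05 0 0 0 0 0.3;-0.6 -0.1 0 0 0 0 0.3;-0.9 -0.12 0 0 0 0 0.3;-1 -0.12 0 0 0 0 0.3;-1 -0.12 0 0 0 0 0.3")

```text
time_s: 13.9
eef_pos: [518.6, -65.3, 162.4]
ee_rot: [0.001, 0.711, 0.703, -0.001]
force: [0.5, -0.1, -2.5]
grip_width: 0.465
```

drive_tool(series="-0.3 -0.05 0 0 0 0 0.3;-0.6 -0.1 0 0 0 0 0.3;-0.9 -0.1 0 0 0 0 0.3;-0.98 -0.1 0 0 0 0 0.3;-0.98 -0.1 0 0 0 0 0.3;-0.98 -0.1 0 0 0 0 0.3")

```text
time_s: 14.5
eef_pos: [505.6, -181.0, 162.7]
ee_rot: [0.001, 0.71, 0.704, -0.001]
force: [-0.7, -0.7, -2.4]
grip_width: 0.463
```

drive_tool(series="0 0.026 0.2 0 0 0 0.3;0 0.026 0.45 0 0 0 0.3;0 0.026 0.7 0 0 0 0.3;0 0.026 0.85 0 0 0 0.3;0 0.026 0.94 0 0 0 0.3;0 0.026 0.97 0 0 0 0.3;0 0.026 0.97 0 0 0 0.3;0 0.026 0.97 0 0 0 0.3")

```text
time_s: 15.3
eef_pos: [509.4, -181.3, 47.3]
ee_rot: [0.002, 0.71, 0.704, -0.0]
force: [0.4, -0.3, -2.8]
grip_width: 0.464
```

drive_tool(series="0 0 0.02 0 0 0 0.3;0 0 0.04 0 0 0 0.3;0 0 0.05 0 0 0 0.3;0 0 0.053 0 0 0 0.3;0 0 0.053 0 0 0 0.3")

```text
time_s: 15.8
eef_pos: [509.4, -181.3, 40.9]
ee_rot: [0.002, 0.71, 0.704, -0.0]
force: [-0.3, -0.0, -2.2]
grip_width: 0.46
```

drive_tool(series="0 0 0.006 0 0 0 0.3;0 0 0.006 0 0 0 0.3;0 0 0.006 0 0 0 0.5;0 0 0.006 0 0 0 0.6;0 0 0.006 0 0 0 0.8;0 0 0.006 0 0 0 1;0 0 0.006 0 0 0 1;0 0 0.006 0 0 0 1;0 0 -0.2 0 0 0 1;0 0 -0.5 0 0 0 1;0 0 -0.8 0 0 0 1;0.2 0 -1 0 0 0 1;0.5 0.1 -1 0 0 0 1;0.8 0.15 -1 0 0 0 1;1 0.15 -1 0 0 0 1;1 0.15 -1 0 0 0 1")

```text
time_s: 17.4
eef_pos: [528.1, -58.6, 160.6]
ee_rot: [0.002, 0.709, 0.705, -0.0]
force: [0.6, -0.8, -0.4]
grip_width: 1.003
```

drive_tool(series="0.3 0 0 0 0 0 1;0.6 0.05 0 0 0 0 1;0.9 0.1 0 0 0 0 1;1 0.1 0 0 0 0 1;1 0.1 0 0 0 0 1")

```text
time_s: 17.9
eef_pos: [540.7, 61.8, 160.2]
ee_rot: [0.002, 0.708, 0.706, -0.0]
force: [0.6, -0.8, -0.8]
grip_width: 0.998
```

```bash
python3 -c "
from h import *
p=eyes.capture('scene');save(p,'c4.png',(40,120,480,330),1.7)"
```

```text
(no output)
```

View pics/c4.png

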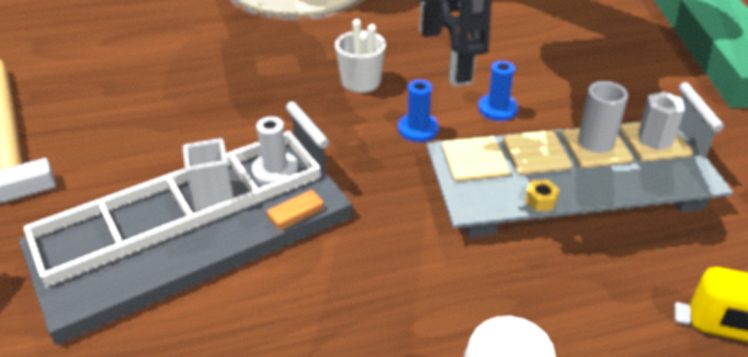

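Flange (270,150) and box (207,170) stand upright in pockets +108 and +36; the nut and offcut are untouched. Tube next.

drive_tool(series="0.3 0.05 0 0 0 0 1;0.6 0.1 0 0 0 0 1;0.9 0.12 0 0 0 0 1;1 0.12 0 0 0 0 1;1 0.12 0 0 0 0 1")

```text
time_s: 18.45
eef_pos: [555.8, 180.3, 159.6]
ee_rot: [0.002, 0.709, 0.706, -0.001]
force: [0.5, -0.7, 0.2]
grip_width: 1.002
```

drive_tool(series="0.3 0 0 0 0 0 1;0.55 0 0 0 0 0 1;0.55 0 0 0 0 0 1;0.55 0 0.1 0 0 0 1;0.55 0 0.1 0 0 0 1")

```text
time_s: 18.95
eef_pos: [555.7, 244.0, 145.4]
ee_rot: [0.001, 0.709, 0.705, -0.002]
force: [-0.0, -0.7, 0.3]
grip_width: 0.998
```

drive_tool(series="0.038 0 0.05 0 0 0 1;0.038 0 0.25 0 0 0 1;0.038 0 0.45 0 0 0 1;0.038 0 0.6 0 0 0 1;0.038 0 0.66 0 0 0 1;0.038 0 0.66 0 0 0 1;0.038 0 0.66 0 0 0 0.75;0.038 0 0.66 0 0 0 0.6;0.038 0 0.66 0 0 0 0.5;0.038 0 0.66 0 0 0 0.4;0.038 0 0.66 0 0 0 0.3;0.038 0 0.66 0 0 0 0.3;0.038 0 0.66 0 0 0 0.3")

```text
time_s: 20.25
eef_pos: [555.9, 248.3, 67.2]
ee_rot: [0.001, 0.709, 0.705, -0.002]
force: [-1.3, -0.5, 5.7]
grip_width: 0.485
```

drive_tool(series="0 0 -0.1 0 0 0 0.3;0 0 -0.3 0 0 0 0.3;0 0 -0.6 0 0 0 0.3;-0.2 0 -0.85 0 0 0 0.3;-0.5 0 -0.85 0 0 0 0.3;-0.8 -0.05 -0.85 0 0 0 0.3;-1 -0.05 -0.85 0 0 0 0.3;-1 -0.05 -0.85 0 0 0 0.3")

```text
time_s: 21.05
eef_pos: [549.3, 126.3, 170.5]
ee_rot: [0.002, 0.71, 0.704, -0.002]
force: [0.5, 1.0, -2.4]
grip_width: 0.485
```

drive_tool(series="-0.3 -0.05 0 0 0 0 0.3;-0.6 -0.05 0 0 0 0 0.3;-0.9 -0.05 0 0 0 0 0.3;-1 -0.05 0 0 0 0 0.3;-1 -0.05 0 0 0 0 0.3")

```text
time_s: 21.55
eef_pos: [542.3, 5.7, 171.4]
ee_rot: [0.002, 0.711, 0.703, -0.002]
force: [0.2, 1.0, -1.7]
grip_width: 0.484
```

drive_tool(series="-0.3 -0.05 0 0 0 0 0.3;-0.6 -0.05 0 0 0 0 0.3;-0.9 -0.05 0 0 0 0 0.3;-1 -0.05 0 0 0 0 0.3;-1 -0.05 0 0 0 0 0.3")

```text
time_s: 22.05
eef_pos: [535.3, -114.0, 172.0]
ee_rot: [0.002, 0.711, 0.703, -0.002]
force: [0.3, 0.6, -1.9]
grip_width: 0.482
```

drive_tool(series="-0.3 -0.05 0 0 0 0 0.3;-0.6 -0.05 0 0 0 0 0.3;-0.9 -0.05 0 0 0 0 0.3;-1 -0.05 0 0 0 0 0.3;-1 -0.05 0 0 0 0 0.3")

```text
time_s: 22.55
eef_pos: [528.2, -233.3, 172.3]
ee_rot: [0.001, 0.711, 0.703, -0.001]
force: [0.2, 1.2, -2.1]
grip_width: 0.481
```

drive_tool(series="-0.1 0.008 0 0 0 0 0.3;-0.138 0.008 0.1 0 0 0 0.3;-0.138 0.008 0.35 0 0 0 0.3;-0.138 0.008 0.6 0 0 0 0.3;-0.138 0.008 0.8 0 0 0 0.3;-0.138 0.008 0.93 0 0 0 0.3;-0.138 0.008 0.97 0 0 0 0.3;-0.138 0.008 0.97 0 0 0 0.3")

```text
time_s: 23.35
eef_pos: [528.9, -249.7, 55.3]
ee_rot: [0.001, 0.711, 0.703, -0.001]
force: [0.5, 0.5, -2.0]
grip_width: 0.48
```

drive_tool(series="0 0 0.015 0 0 0 0.3;0 0 0.03 0 0 0 0.3;0 0 0.035 0 0 0 0.3;0 0 0.035 0 0 0 0.3")

```text
time_s: 23.75
eef_pos: [528.9, -249.8, 51.4]
ee_rot: [0.001, 0.711, 0.703, -0.001]
force: [0.0, -0.0, -2.2]
grip_width: 0.487
```

drive_tool(series="0 0 0.008 0 0 0 0.3;0 0 0.016 0 0 0 0.3;0 0 0.02 0 0 0 0.3;0 0 0.02 0 0 0 0.3;0 0 0.02 0 0 0 0.5;0 0 0.02 0 0 0 0.6;0 0 0.02 0 0 0 0.8;0 0 0.02 0 0 0 1;0 0 0.02 0 0 0 1;0 0 0.02 0 0 0 1;0 0 -0.2 0 0 0 1;0 0 -0.5 0 0 0 1;0 0 -0.8 0 0 0 1;0.2 0 -1 0 0 0 1;0.5 0 -1 0 0 0 1;0.8 0.05 -1 0 0 0 1;1 0.05 -1 0 0 0 1;1 0.05 -1 0 0 0 1")

```text
time_s: 25.55
eef_pos: [536.5, -126.9, 171.2]
ee_rot: [0.001, 0.71, 0.704, -0.001]
force: [0.9, -0.1, 0.2]
grip_width: 1.0
```

drive_tool(series="0.3 0.05 0 0 0 0 1;0.6 0.08 0 0 0 0 1;0.9 0.08 0 0 0 0 1;1 0.08 0 0 0 0 1;1 0.08 0 0 0 0 1")

```text
time_s: 26.05
eef_pos: [547.2, -6.5, 170.8]
ee_rot: [0.001, 0.709, 0.705, -0.001]
force: [0.4, -1.4, 0.0]
grip_width: 1.002
```

drive_tool(series="0.3 0.05 0 0 0 0 1;0.6 0.08 0 0 0 0 1;0.9 0.08 0 0 0 0 1;1 0.08 0 0 0 0 1;1 0.08 0 0 0 0 1")

```text
time_s: 26.55
eef_pos: [557.9, 113.1, 170.3]
ee_rot: [0.001, 0.709, 0.705, -0.001]
force: [0.5, -0.6, -0.4]
grip_width: 1.004
```

drive_tool(series="0.3 0.05 0 0 0 0 1;0.6 0.08 0 0 0 0 1;0.9 0.08 0 0 0 0 1;1 0.08 0 0 0 0 1;1 0.08 0 0 0 0 1")

```text
time_s: 27.05
eef_pos: [568.6, 232.3, 169.7]
ee_rot: [0.001, 0.709, 0.705, -0.002]
force: [-0.3, -0.2, 0.0]
grip_width: 0.998
```

drive_tool(series="0.3 -0.01 0 0 0 0 1;0.6 -0.01 0 0 0 0 1;0.71 -0.01 0.1 0 0 0 1;0.71 -0.01 0.3 0 0 0 1;0.71 -0.01 0.4 0 0 0 1;0.71 -0.01 0.4 0 0 0 1")

```text
time_s: 27.65
eef_pos: [567.5, 315.2, 119.2]
ee_rot: [0.0, 0.71, 0.704, -0.004]
force: [-0.5, -0.7, -0.2]
grip_width: 1.001
```

```bash
python3 -c "
from h import *
a=eyes.capture('scene');b=eyes.capture('top')
A=cv2.resize(a['frame'][120:245,360:500],None,fx=3.2,fy=3.2,interpolation=2);B=cv2.resize(b['frame'][170:250,130:230],None,fx=3.5,fy=5,interpolation=2)
cv2.imwrite('pics/c5.png',np.hstack([A,B])[:,:,::-1])"
```

```text
(no output)
```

View pics/c5.png

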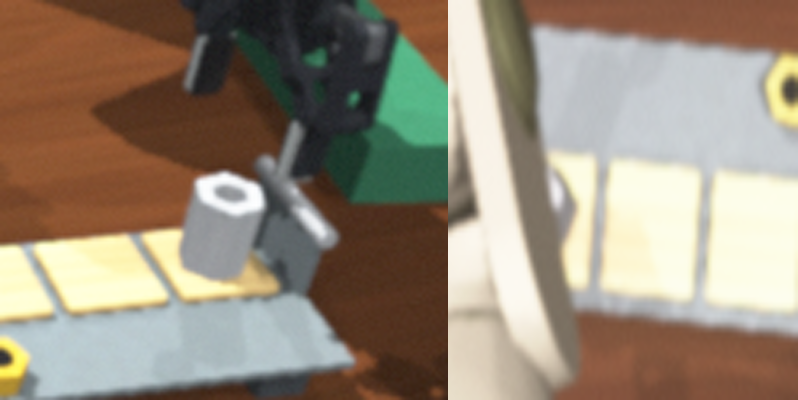

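drive_tool(series="0.017 0 0.1 0 0 0 1;0.017 0 0.25 0 0 0 1;0.017 0 0.4 0 0 0 1;0.017 0 0.54 0 0 0 1;0.017 0 0.54 0 0 0 1;0.017 0 0.54 0 0 0 1;0.017 0 0.54 0 0 0 0.75;0.017 0 0.54 0 0 0 0.6;0.017 0 0.54 0 0 0 0.5;0.017 0 0.54 0 0 0 0.4;0.017 0 0.54 0 0 0 0.3;0.017 0 0.54 0 0 0 0.25;0.017 0 0.54 0 0 0 0.25;0.017 0 0.54 0 0 0 0.25")

```text
time_s: 29.15
eef_pos: [568.8, 318.2, 57.9]
ee_rot: [0.002, 0.71, 0.705, -0.001]
force: [-1.1, -0.2, 5.5]
grip_width: 0.423
```

drive_tool(series="0 0 -0.05 0 0 0 0.25;0 0 -0.2 0 0 0 0.25;0 0 -0.45 0 0 0 0.25;0 0 -0.7 0 0 0 0.25;-0.2 0 -0.9 0 0 0 0.25;-0.5 0 -0.9 0 0 0 0.25;-0.8 0 -0.9 0 0 0 0.25;-1 0 -0.9 0 0 0 0.25;-1 0 -0.9 0 0 0 0.25")

```text
time_s: 30.05
eef_pos: [567.8, 195.7, 166.1]
ee_rot: [0.001, 0.711, 0.703, -0.002]
force: [-0.1, 0.1, -3.5]
grip_width: 0.423
```

drive_tool(series="-0.25 0 0 0 0 0 0.25;-0.5 0 0 0 0 0 0.25;-0.8 0 0 0 0 0 0.25;-1 0 0 0 0 0 0.25;-1 0 0 0 0 0 0.25")

```text
time_s: 30.55
eef_pos: [566.6, 73.8, 166.4]
ee_rot: [0.001, 0.712, 0.703, -0.002]
force: [-0.3, 0.8, -4.1]
grip_width: 0.422
```

```bash
python3 -c "
from h import *
p=eyes.capture('scene');save(p,'c6.png',(40,60,480,330),1.7)"
```

```text
(no output)
```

View pics/c6.png

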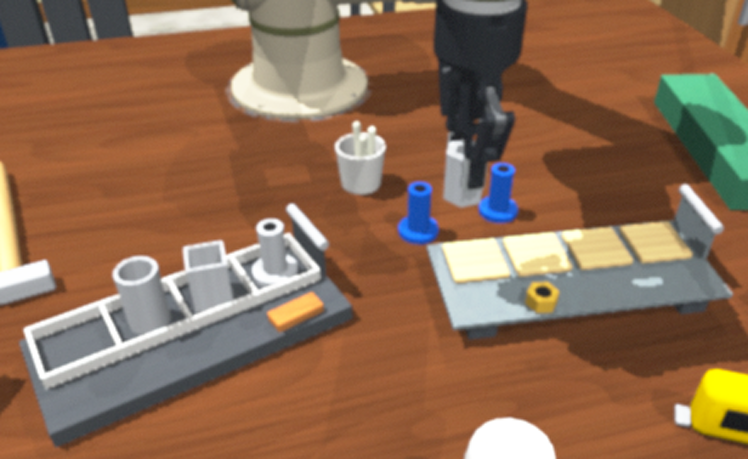

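Hex is held upright at (462,175); the tube, box and flange stand in their pockets.

drive_tool(series="-0.25 -0.05 0 0 0 0 0.25;-0.5 -0.05 0 0 0 0 0.25;-0.8 -0.05 0 0 0 0 0.25;-1 -0.05 0 0 0 0 0.25;-1 -0.05 0 0 0 0 0.25")

```text
time_s: 31.1
eef_pos: [559.3, -45.8, 166.7]
ee_rot: [0.001, 0.712, 0.702, -0.002]
force: [-0.3, 1.2, -4.1]
grip_width: 0.419
```

drive_tool(series="-0.25 -0.05 0 0 0 0 0.25;-0.5 -0.05 0 0 0 0 0.25;-0.8 -0.05 0 0 0 0 0.25;-1 -0.05 0 0 0 0 0.25;-1 -0.05 0 0 0 0 0.25")

```text
time_s: 31.6
eef_pos: [552.0, -166.7, 166.9]
ee_rot: [0.001, 0.712, 0.702, -0.002]
force: [0.6, 1.0, -3.4]
grip_width: 0.426
```

drive_tool(series="-0.25 -0.03 0 0 0 0 0.25;-0.5 -0.03 0 0 0 0 0.25;-0.8 -0.03 0 0 0 0 0.25;-1 -0.03 0 0 0 0 0.25;-1 -0.03 0 0 0 0 0.25")

```text
time_s: 32.1
eef_pos: [547.0, -287.3, 166.9]
ee_rot: [0.001, 0.713, 0.701, -0.002]
force: [0.4, 0.4, -3.7]
grip_width: 0.421
```

drive_tool(series="-0.15 0.025 0 0 0 0 0.25;-0.264 0.025 0.05 0 0 0 0.25;-0.264 0.025 0.3 0 0 0 0.25;-0.264 0.025 0.6 0 0 0 0.25;-0.264 0.025 0.8 0 0 0 0.25;-0.264 0.025 0.93 0 0 0 0.25;-0.264 0.025 0.97 0 0 0 0.25;-0.264 0.025 0.97 0 0 0 0.25")

```text
time_s: 32.9
eef_pos: [549.7, -319.2, 50.8]
ee_rot: [0.001, 0.713, 0.701, -0.002]
force: [-0.4, -0.5, -2.8]
grip_width: 0.423
```

drive_tool(series="0 0 0.02 0 0 0 0.25;0 0 0.04 0 0 0 0.25;0 0 0.06 0 0 0 0.25;0 0 0.07 0 0 0 0.25;0 0 0.07 0 0 0 0.25")

```text
time_s: 33.4
eef_pos: [549.6, -319.2, 42.3]
ee_rot: [0.001, 0.713, 0.701, -0.002]
force: [-0.2, 0.5, -3.5]
grip_width: 0.422
```

drive_tool(series="0 0 0.008 0 0 0 0.25;0 0 0.014 0 0 0 0.25;0 0 0.02 0 0 0 0.25;0 0 0.02 0 0 0 0.25")

```text
time_s: 33.8
eef_pos: [549.7, -319.3, 40.0]
ee_rot: [0.001, 0.713, 0.701, -0.002]
force: [0.5, -0.1, -1.9]
grip_width: 0.424
```

drive_tool(series="0 0 0.006 0 0 0 0.25;0 0 0.012 0 0 0 0.25;0 0 0.012 0 0 0 0.25")

```text
time_s: 34.1
eef_pos: [549.7, -319.3, 39.9]
ee_rot: [0.001, 0.713, 0.701, -0.002]
force: [-4.9, 2.6, 8.4]
grip_width: 0.42
```

Contact with the floor. Release, rise and back away.

drive_tool(series="0 0 0 0 0 0 0.3;0 0 0 0 0 0 0.45;0 0 0 0 0 0 0.6;0 0 0 0 0 0 0.8;0 0 0 0 0 0 1;0 0 0 0 0 0 1;0 0 0 0 0 0 1;0 0 -0.2 0 0 0 1;0 0 -0.5 0 0 0 1;0 0 -0.8 0 0 0 1;0 0 -1 0 0 0 1;0 -0.3 -1 0 0 0 1;0 -0.6 -1 0 0 0 1;0 -0.9 -1 0 0 0 1;0 -1 -1 0 0 0 1;0 -1 -1 0 0 0 1")

```text
time_s: 35.7
eef_pos: [428.8, -317.0, 160.5]
ee_rot: [0.001, 0.713, 0.701, -0.002]
force: [1.0, -0.3, -0.0]
grip_width: 0.996
```

```bash
python3 -c "
from h import *
p=eyes.capture('scene');save(p,'c7.png',(40,100,480,330),1.7);t=eyes.capture('top');save(t,'t7.png',(130,165,460,290),2.4)"
```

```text
(no output)
```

View pics/c7.png

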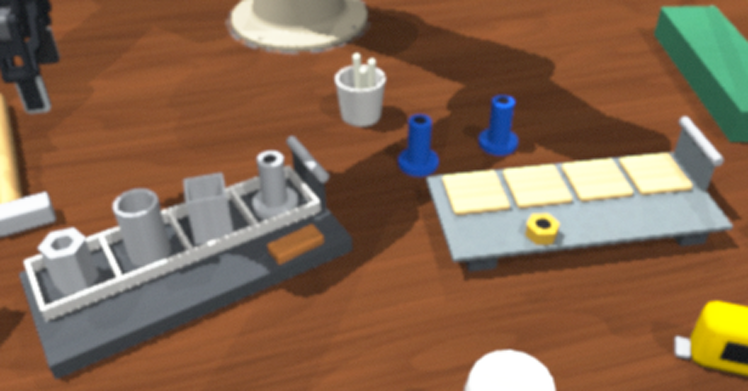

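View pics/t7.png

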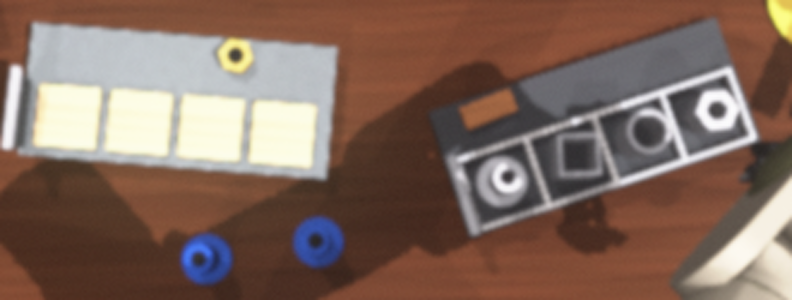

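All four stand upright: from the carrier's end plate they run flange, box, tube, hex. The nut and offcut lie where they were.

```bash
python3 -c "
from h import *
print(ctrl.finish_job())"
```

```text
the job is handed in; nothing more can be done
None
```

All four fittings are in the carrier in reverse order, and the job is handed in at about 36 s on the robot clock, against the 93 s limit. From the carrier's end plate they run flange, box, tube, hex; on the stand they ran hex, tube, box, flange.

- **Last check:** the final scene and top pictures show each fitting upright in its own pocket. The nut and offcut lie on their ledges, and both blue look-alikes are still standing. The gripper was open and clear of everything.
- **Forces:** every reading at the end of a move was under about 10 N. The highest was 8.4 N, when the hex touched its pocket floor.
- **Small disagreement:** the tool stopped about 3 mm higher than commanded when it gripped the hex. I lowered the hex until it touched the floor before letting go.
- **Orientation:** the fittings were set down nearly square to the robot's axes, so the box and hex sit about 16° turned relative to the pocket walls.

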